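# Tip the spare pegs into the dispenser's hopper

## Task

Take the scoop tray of spare peg-board pegs by its handle, gently rest its lip, still level, on the low rim of the plywood hopper, and tip it there so that all five pegs slide in, without touching the pegs with the fingers. Then set the empty tray back flat on its cork mat, lying along the mat as before. Leave the other things on the shelf where they are.

Things in the scene. Friction and masses are not known exactly. Their poses are not given: they have to be found in the camera images.
- tray: aluminium scoop tray with a wooden stick handle, 0.2 kg. Origin: underside, middle of the pan; +x to the pouring lip, z up. Pan 104 mm wide (y), floor 4 mm thick from x = -65 to +85 mm; side walls 4 mm thick, 32 mm high, end at x = +65 mm; back wall at x = -65..-61 mm, 56 mm high; front open, the bare floor is the lip.
- tray_handle (a point): middle of the tray's handle, in the tray frame (-105, 0, 45) mm; the handle is a bar along the tray's x from x = -155 to -65 mm, 20 mm wide (y) and 22 mm tall, its centre line 45 mm above the underside; pinch it across its width
- tray_lip (a point): middle of the tray's front lip edge, underside, in the tray frame (85, 0, 0) mm
- tray_mid (a point): point under the middle of the tray's whole length with handle, in the tray frame (-35, 0, 0) mm
- mat: fixed cork mat 290 x 160 x 3 mm on which the tray stands; origin under its centre (top is 3 mm higher), x along its length, the way the tray's lip points
- hopper: fixed plywood feed hopper of the peg dispenser, an open-topped box 170 x 170 mm outside with 8 mm walls. Origin: underside, centre; z up. Wall at its -x side is low (100 mm): the pouring rim, facing the tray; the other three are 160 mm high. Floor inside slopes from 50 mm high at +x to 20 mm at -x.
- hopper_rim (a point): top middle of the hopper's low rim, in the hopper frame (-81, 0, 100) mm; the rim is 8 mm thick and runs along the hopper's y
- peg1: square-headed beech peg lying in the tray: head 18 x 22 x 22 mm, round stub 12 mm thick and 20 mm long on its +x side, about 15 g; origin at the head's centre
- peg2: square-headed beech peg lying in the tray: head 18 x 22 x 22 mm, round stub 12 mm thick and 20 mm long on its +x side, about 15 g; origin at the head's centre
- peg3: square-headed beech peg lying in the tray: head 18 x 22 x 22 mm, round stub 12 mm thick and 20 mm long on its +x side, about 15 g; origin at the head's centre
- peg4: square-headed beech peg lying in the tray: head 18 x 22 x 22 mm, round stub 12 mm thick and 20 mm long on its +x side, about 15 g; origin at the head's centre
- peg5: square-headed beech peg lying in the tray: head 18 x 22 x 22 mm, round stub 12 mm thick and 20 mm long on its +x side, about 15 g; origin at the head's centre
- straw: stainless mate straw 180 mm long, 8 mm thick, lying on the shelf between mat and hopper; origin at its middle, underside, x along it; to be left alone
- mate: white ceramic mate cup, 68 mm wide, 85 mm tall; origin under its centre; to be left alone
- remote: grey plastic garage remote 65 x 36 x 14 mm with a round button; origin under its centre; to be left alone
- keys: two steel house keys on a loop, lying flat, about 70 mm long, 4 mm thick; origin at the loop's centre, underside; to be left alone
- case: black spectacle case 62 x 155 x 45 mm; origin under its centre; to be left alone
- dish: small glazed ceramic dish, 110 mm wide, 32 mm tall; origin under its centre; to be left alone
- pot: terracotta pot with a succulent, 96 mm wide, about 140 mm tall with leaves; origin under its centre; to be left alone

How it is judged:
On the way, in this order (a step that is already met when the one before it is completed fails the run):
1. the tray, still about level (under 25 degrees) and with its lip reaching in over the low rim, rests on the hopper (more than 1 N) (contact force between tray and hopper above 1 N and angle between tray's own z axis and vertical below 0.44 rad and x of tray_lip in the frame of hopper between -0.083 and 0.07 m and y of tray_lip in the frame of hopper between -0.035 and 0.035 m), for 0.2 s.
2. all five pegs are inside the hopper, below its low rim (x of peg1 in the frame of hopper between -0.08 and 0.08 m and y of peg1 in the frame of hopper between -0.08 and 0.08 m and z of peg1 in the frame of hopper between 0 and 0.1 m and x of peg2 in the frame of hopper between -0.08 and 0.08 m and y of peg2 in the frame of hopper between -0.08 and 0.08 m and z of peg2 in the frame of hopper between 0 and 0.1 m and x of peg3 in the frame of hopper between -0.08 and 0.08 m and y of peg3 in the frame of hopper between -0.08 and 0.08 m and z of peg3 in the frame of hopper between 0 and 0.1 m and x of peg4 in the frame of hopper between -0.08 and 0.08 m and y of peg4 in the frame of hopper between -0.08 and 0.08 m and z of peg4 in the frame of hopper between 0 and 0.1 m and x of peg5 in the frame of hopper between -0.08 and 0.08 m and y of peg5 in the frame of hopper between -0.08 and 0.08 m and z of peg5 in the frame of hopper between 0 and 0.1 m), for 0.2 s.
At the end, for the whole second after the job is handed in: All five pegs lie at rest inside the hopper, their heads' centres below the low rim; the tray stands level (within 3.4 degrees), at rest and released on the mat: its mid-point within 40 mm of the mat's centre, along the mat within 23 degrees, its underside within 10 mm of the shelf (all of step 2 and linear speed of each of peg1, peg2, peg3, peg4, peg5 below 0.05 m/s and horizontal distance between tray_mid and mat below 0.04 m and angle between the x axis of tray and the x axis of mat, either way round below 0.4 rad and angle between tray's own z axis and vertical below 0.06 rad and height (world z) of tray below 0.01 m and linear speed of tray below 0.03 m/s); the robot touches nothing.
It fails at once if the tray bears on the hopper with more than 40 N (contact force between tray and hopper above 40 N).
It fails at once if the tray is tipped beyond 40 degrees with its lip more than 60 mm above the low rim, while pegs are not yet all in the hopper (angle between tray's own z axis and vertical above 0.7 rad and z of tray_lip in the frame of hopper above 0.16 m and not ((x of peg1 in the frame of hopper between -0.08 and 0.08 m and y of peg1 in the frame of hopper between -0.08 and 0.08 m and z of peg1 in the frame of hopper between 0 and 0.1 m) and (x of peg2 in the frame of hopper between -0.08 and 0.08 m and y of peg2 in the frame of hopper between -0.08 and 0.08 m and z of peg2 in the frame of hopper between 0 and 0.1 m) and (x of peg3 in the frame of hopper between -0.08 and 0.08 m and y of peg3 in the frame of hopper between -0.08 and 0.08 m and z of peg3 in the frame of hopper between 0 and 0.1 m) and (x of peg4 in the frame of hopper between -0.08 and 0.08 m and y of peg4 in the frame of hopper between -0.08 and 0.08 m and z of peg4 in the frame of hopper between 0 and 0.1 m) and (x of peg5 in the frame of hopper between -0.08 and 0.08 m and y of peg5 in the frame of hopper between -0.08 and 0.08 m and z of peg5 in the frame of hopper between 0 and 0.1 m))).
It fails at once if the fingers touch a peg (contact force between the fingers and peg1 above 0.5 N or contact force between the fingers and peg2 above 0.5 N or contact force between the fingers and peg3 above 0.5 N or contact force between the fingers and peg4 above 0.5 N or contact force between the fingers and peg5 above 0.5 N).
It fails at once if a bystander is moved more than 30 mm (distance of any of straw, mate, remote, keys, case, dish, pot from where it was at the start of the episode above 0.03 m).
It also fails if it takes over 59 s, if anything falls off the work surface, if the arm or the gripper's body presses on something with over 40 N, if the wrist force passes 120 N, or if a joint passes its speed limit or range.

## Robot

A 6-joint arm with a two-finger parallel gripper is mounted at the origin on the work surface. World frame = base frame: x ahead of the robot, y to its left, z up, the work surface at z = 0. Lengths are in m, angles in rad, forces in N, time in s.
With the tool pointing down it reaches from about 0.275 to 0.825 m from the base axis. Payload 4.9 kg.
Tool frame: the origin (TCP) lies midway between the tips of the shut fingers; the grasp point (between the pads) lies 19 mm behind it (grip_point_offset is the distance from the TCP to the grasp point, in m); z points along the fingers, x is the direction in which the jaws open and shut, and the axes are right-handed (so a half turn about z gives the same grasp; the last joint's range is limited). The gripper opens to 85 mm and grips with 20 to 120 N. Pads are 22 mm wide; open, the fingers measure 114 mm over their backs; the gripper's body (76 mm by 85 mm) begins 54 mm behind the grasp point. The pads swing forward as they close: fully open they stand 13 mm farther back than shut.
Start: joints at [1.157, 0.326, -0.193, 1.052, 0, 1.437], TCP at [0.152, 0.529, 0.231] pointing down, gripper open.
Joint ranges: [-2.65, 2.65], [-0.97, 1.79], [-1.3, 1.35], [-1.93, 2.1], [-1.47, 1.37], [-3.14, 3.14]. Speed limits (rad/s): [2.57, 2.57, 3.14, 3.14, 3.14, 3.14].

## Interface

Orientations are given as a rotation vector (axis times angle).
In Python, from cell import * gives the robot as it stands. Calls block until the motion is done:
- movep(position, orientation): joint-space move of the TCP to a pose.
- move_l(position, velocity=0.15, rot=None, until_force=None): straight line of the TCP; rot=None keeps the orientation; velocity is the mean speed in m/s. With until_force (N) it stops when the force on the tool has changed by that much, and returns True; else False.
- set_joints(angles): joint-space move.
- let_go() and grab(newtons=None): open the fingers fully, or close them until they stop; newtons is the grip in N (None keeps the last).
- sleep(seconds).
- ik(position, orientation): joint angles nearest the present ones, or None.
- get_state(): the state.
- grab_frame(name): name is "scene" or "top" or "wrist"; returns a dict with "img" (400x640x3 uint8, red, green, blue), "fx", "fy", "cx", "cy" (pixels), "cam_to_world" (4x4, takes a point from camera to world coordinates); the wrist camera has in their place "T_tool_cam" (4x4, takes a point from camera to tool coordinates, whose origin is the TCP and whose axes are the tool frame's). Camera axes: x right, y down, z forward; pixel columns grow to the right and rows downward; lengths in m; the calibration is good to about 2 mm. A picture is of the moment at which its call begins: read the wrist's pose just before it. There is no depth.
A pose or a line that the arm cannot do raises MotionError and nothing moves.
- sign_off(): hands the job in, once; it reports no verdict.
Trained networks look in the newest picture that a camera, given by its name, has taken for a name from the list of things; names that differ only in an ending like _2 or _b are one class to them, and where a whole thing is asked for, a point or a joint stands for the part that bears it (a point fixed in the world has none). Each returns a list of dicts, best first, with "score" (0 to 1); they miss things now and then, are a little off and sometimes report something else, mostly with a low value. They report only what shows in the picture. A call takes as long as a camera call.
- spot_in(camera, name): "centre" ([column, row] in pixels, amid what is visible of it).
- silhouettes(camera, name): "mask" (400x640 bool, what is visible of it) and "centre" ([column, row] in pixels, amid what is visible of it).
- tip_of(camera, name): "centre" ([column, row] in pixels: a listed point, or the origin of a listed thing).
The state is a dict: "clock": time; "q": joint angles; "joint_velocities": joint speeds; "tau": joint torques, N m; "position": TCP position; "eef_rot": TCP orientation; "contact_force": force on the tool from outside, world axes, zero at the start; "wrist_torque": the same for the moment, N m; "finger_gap": opening from 0.0 (shut) to 1.0 (fully open).
Only numpy, scipy, OpenCV 4.12 (cv2) and the standard library are available. Lean on these libraries where they do the work, as an engineer would, in place of code of your own. Each camera call takes 0.05 s, during which the arm holds its last target. There are 200 camera calls.

## Working session

There is one attempt and no reset: what is moved stays moved. The work goes in short steps, each a Python script; the robot and the scene stay as the last script left them, time stands still between calls to the robot, and variables do not carry over. Pictures are saved under pics/ and viewed, about 8 in all and at most 12, crops included, and the job is handed in when it is done.

```bash
mkdir -p pics; ls; python3 - <<'E'
from cell import *
import cv2,numpy as np
for c in ("scene","top"):
    f=grab_frame(c); cv2.imwrite(f"pics/{c}0.png",f["img"][:,:,::-1])
    print(c,f["fx"],f["fy"],f["cx"],f["cy"],np.round(f["cam_to_world"],4).tolist())
    for n in ("tray_handle","tray_lip","tray_mid","tray","mat","hopper_rim","hopper","straw","mate","remote","keys","case","dish","pot","peg1"):
        print(n,[(np.round(d["centre"],1).tolist(),round(d["score"],2)) for d in tip_of(c,n)[:2]])
print(get_state())
E
```

```text
pics
scene 474.3833342667907 474.3833342667907 310.11979252012316 197.87490567133864 [[0.8777, 0.3174, -0.3589, 0.9356], [0.4792, -0.5824, 0.6566, -0.751], [-0.0006, -0.7483, -0.6633, 0.8916], [0.0, 0.0, 0.0, 1.0]]
tray_handle [([214.9, 313.2], 0.55)]
tray_lip [([268.4, 270.7], 0.93)]
tray_mid [([238.3, 304.9], 0.79), ([264.8, 286.0], 0.19)]
tray [([249.0, 294.6], 0.64)]
mat [([237.6, 305.7], 0.92), ([240.1, 305.0], 0.29)]
hopper_rim [([347.3, 181.1], 0.7), ([248.5, 287.5], 0.33)]
hopper [([351.5, 188.4], 0.66), ([411.3, 153.7], 0.53)]
straw [([321.0, 245.9], 0.66), ([351.7, 189.5], 0.55)]
mate [([373.3, 272.5], 0.97)]
remote [([263.1, 221.0], 0.69)]
keys []
case [([348.7, 348.5], 0.62), ([411.5, 156.6], 0.42)]
dish [([296.3, 140.7], 0.91), ([324.5, 248.4], 0.31)]
pot [([409.4, 159.0], 0.79)]
peg1 [([263.1, 287.3], 0.67), ([242.8, 273.2], 0.55)]
top 368.8901623926782 368.8901623926782 320.1536312493785 195.76167729118217 [[0.0028, -0.9976, 0.0691, 0.4662], [-0.9999, -0.002, 0.012, 0.0285], [-0.0118, -0.0692, -0.9975, 1.077], [0.0, 0.0, 0.0, 1.0]]
tray_handle [([457.6, 217.9], 0.73), 
[... 572 characters left out ...]
, 0.61), ([406.7, 204.3], 0.57)]
{'clock': 1.6, 'q': array([ 1.15682102e+00,  3.26239551e-01, -1.92619423e-01,  1.05197804e+00,
       -1.40143568e-05,  1.43660621e+00]), 'joint_velocities': array([ 0.00126335,  0.00045329, -0.0010259 , -0.00031504, -0.00063245,
       -0.00026919]), 'tau': array([ 2.94884549e-04, -4.43317044e+01,  2.62753969e+01,  1.07936245e-03,
       -1.19327306e-04,  2.23381228e-06]), 'position': array([0.15187479, 0.52862761, 0.23125189]), 'eef_rot': array([ 2.50946510e+00,  1.88997022e+00, -4.49649261e-05]), 'contact_force': array([-0.21661432,  0.01123138, -0.33511135]), 'wrist_torque': array([ 0.00265447, -0.0261232 ,  0.01326202]), 'finger_gap': 0.9985014839661126}
```

View pics/top0.png

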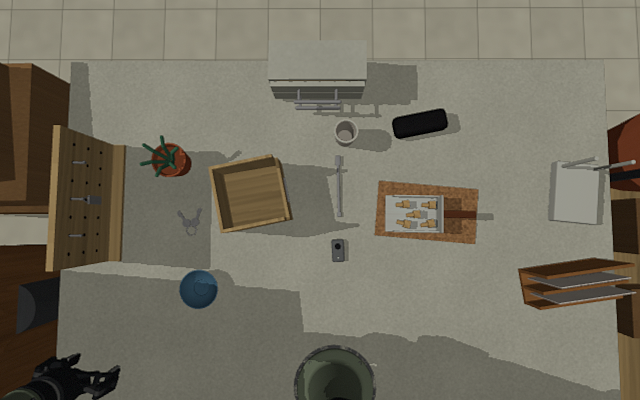

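View pics/scene0.png

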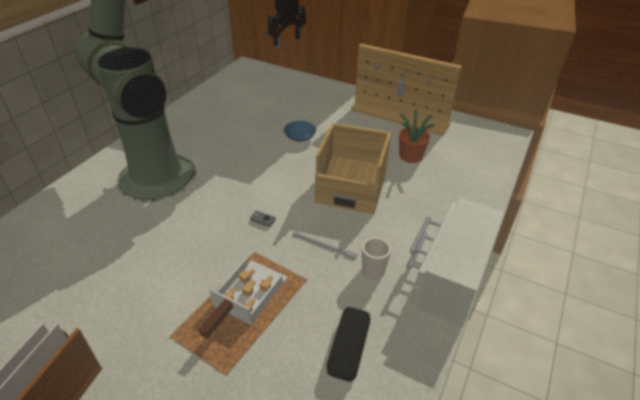

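The top view shows the tray on its mat with its lip to the left (lip ≈ (385,214), handle ≈ (462,214)). The hopper is at about (250,193), turned about 12°, with its low rim at about (285,190). The straw lies between them at (339,185). I'll refine this with an enlarged crop.

```bash
cat > h.py <<'E'
from cell import *
import cv2,numpy as np
from scipy.spatial.transform import Rotation as R
def ray(f,px,z):
    T=f["cam_to_world"]; d=T[:3,:3]@[(px[0]-f["cx"])/f["fx"],(px[1]-f["cy"])/f["fy"],1]
    o=T[:3,3]; return o+d*(z-o[2])/d[2]
def proj(f,P):
    T=np.linalg.inv(f["cam_to_world"]); p=(T[:3,:3]@np.atleast_2d(P).T).T+T[:3,3]
    return np.c_[f["fx"]*p[:,0]/p[:,2]+f["cx"],f["fy"]*p[:,1]/p[:,2]+f["cy"]]
E
python3 - <<'E'
from h import *
f=grab_frame("top"); im=f["img"]
hsv=cv2.cvtColor(im,cv2.COLOR_RGB2HSV)
m=cv2.inRange(hsv,(3,90,60),(18,255,255)); m[:, :360]=0; m[:,500:]=0; m[:165]=0; m[255:]=0
m=cv2.morphologyEx(m,cv2.MORPH_CLOSE,np.ones((15,15)))
c=max(cv2.findContours(m,0,2)[0],key=cv2.contourArea); b=cv2.boxPoints(cv2.minAreaRect(c))
P=np.array([ray(f,p,0.003) for p in b]); print(b.tolist(),P.round(4).tolist(),np.linalg.norm(np.diff(P,axis=0),axis=1),P.mean(0))
for n,z in (("tray_handle",.048),("tray_lip",.003),("tray_mid",.003),("hopper_rim",.1),("straw",0),("mate",0),("remote",0),("case",0)):
    for d in tip_of("top",n): print(n,ray(f,d["centre"],z).round(3),round(d["score"],2))
s=grab_frame("scene")
for n,z in (("tray_handle",.048),("tray_lip",.003),("tray_mid",.003),("mat",0),("hopper_rim",.1),("hopper",0),("straw",0),("mate",0)):
    for d in tip_of("scene",n): print("S",n,ray(s,d["centre"],z).round(3),round(d["score"],2))
a=cv2.resize(im[145:240,200:300],None,fx=4,fy=4,interpolation=cv2.INTER_CUBIC)
b=cv2.resize(im[165:260,370:470],None,fx=4,fy=4,interpolation=cv2.INTER_CUBIC)
o=cv2.resize(s["img"][115:220,300:400],None,fx=2,fy=2)
cv2.imwrite("pics/crop1.png",np.hstack([a,b])[:,:,::-1])
E
```

```text
[[373.8424072265625, 234.81239318847656], [378.58160400390625, 180.3114471435547], [479.08251953125, 189.05064392089844], [474.34332275390625, 243.5515899658203]] [[0.4277, -0.1143, 0.003], [0.5862, -0.1292, 0.003], [0.5611, -0.4207, 0.003], [0.4036, -0.4029, 0.003]] [0.15920361 0.29254568 0.15849108] [ 0.49467889 -0.26676366  0.003     ]
tray_handle [ 0.476 -0.335  0.048] 0.97
tray_handle [ 0.514 -0.27   0.048] 0.56
tray_handle [0.556 0.146 0.048] 0.5
tray_lip [ 0.482 -0.146  0.003] 0.86
tray_mid [ 0.493 -0.269  0.003] 0.73
hopper_rim [0.558 0.133 0.1  ] 0.96
hopper_rim [ 0.489 -0.205  0.1  ] 0.41
hopper_rim [ 0.462 -0.251  0.1  ] 0.28
straw [ 0.569 -0.011  0.   ] 0.59
straw [ 0.383 -0.018  0.   ] 0.51
straw [0.561 0.148 0.   ] 0.36
mate [ 0.714 -0.019  0.   ] 0.9
remote [ 0.383 -0.014  0.   ] 0.65
remote [0.446 0.418 0.   ] 0.49
case [ 0.752 -0.241  0.   ] 0.65
case [ 0.481 -0.353  0.   ] 0.54
S tray_handle [ 0.484 -0.333  0.048] 0.69
S tray_mid [ 0.49  -0.266  0.003] 0.63
S mat [ 0.499 -0.263  0.   ] 0.9
S hopper_rim [0.557 0.139 0.1  ] 0.74
S hopper [0.54  0.229 0.   ] 0.86
S hopper [ 0.751 -0.248  0.   ] 0.44
S straw [ 0.568 -0.015 -0.   ] 0.81
S mate [ 0.709 -0.026  0.   ] 0.68
```

View pics/crop1.png

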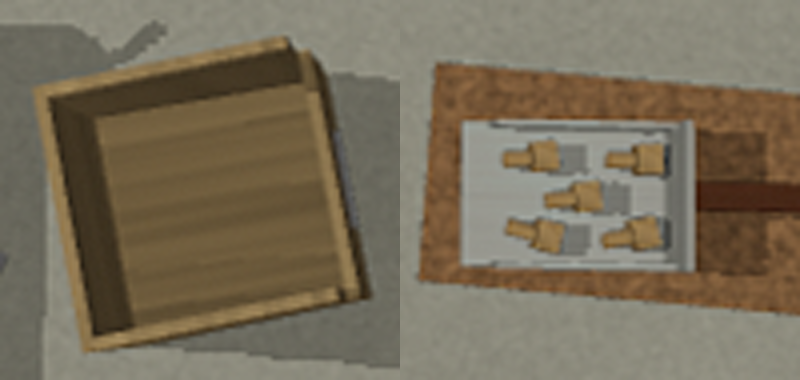

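```bash
python3 - <<'E'
from h import *
f=grab_frame("top")
L=lambda u,v:(200+(u+.5)/4-.5,145+(v+.5)/4-.5)
Rr=lambda u,v:(370+(u-400+.5)/4-.5,165+(v+.5)/4-.5)
H=np.array([ray(f,L(*p),.16) for p in ((35,90),(86,350),(342,301),(288,37))]); print(H.round(4),np.linalg.norm(H-np.roll(H,1,0),axis=1))
c=H.mean(0); d=(H[0]+H[1]-H[2]-H[3]); print("hop c",c,"yaw",np.degrees(np.arctan2(d[1],d[0])))
y=np.arctan2(d[1],d[0]); print("rim",c[:2]-.081*np.array([np.cos(y),np.sin(y)]))
T=np.array([ray(f,Rr(*p),z) for p,z in (((461,121),.007),((461,266),.007),((695,271),.059),((694,121),.059))]); print(T.round(4))
d=(T[0]+T[1]-T[2]-T[3])[:2]/2; e=(T[0]-T[1]); print("tray yaw",np.degrees(np.arctan2(d[1],d[0])),np.degrees(np.arctan2(e[1],e[0]))+90,np.hypot(*d))
E
```

```text
[[0.6014 0.3208 0.16  ]
 [0.4388 0.2851 0.16  ]
 [0.4696 0.1263 0.16  ]
 [0.6351 0.1619 0.16  ]] [0.16244641 0.16647074 0.16176155 0.16935674]
hop c [0.53620647 0.22351709 0.16      ] yaw 101.48598078355705
rim [0.55233585 0.14413924]
[[ 0.5433 -0.1465  0.007 ]
 [ 0.4386 -0.1455  0.007 ]
 [ 0.437  -0.2968  0.059 ]
 [ 0.5399 -0.2982  0.059 ]]
tray yaw 89.05610591681386 89.46794650180931 0.15152153555599937
```

```bash
cat >> h.py <<'E'
# tray pose -> TCP pose. gx: grasp x in tray; phi: tool pitch in tray frame; s: +-1 jaw direction
G=dict(gx=-.108,phi=0.,s=1)
def Rt(yaw,pitch): return R.from_euler("ZY",[yaw,pitch])          # + pitch = lip down
def tcp(lip,yaw,pitch,at=(.085,0,0),G=G):
    """pose of TCP when tray point `at` is at world `lip`"""
    Rg=R.from_euler("Y",G["phi"])*R.from_matrix(np.array([[0,G["s"],0],[G["s"],0,0],[0,0,-1.]]))
    g=np.array([G["gx"],0,.045])+Rg.apply([0,0,.019])-np.array(at)
    Q=Rt(yaw,pitch); return np.array(lip)+Q.apply(g),(Q*Rg).as_rotvec()
d2=np.radians
TR=np.array([.4895,-.232,.003]); TY=d2(89.3)
HC=np.array([.538,.226]); HY=d2(101.5); hx=np.array([np.cos(HY),np.sin(HY)])
def hop(x,z): return np.r_[HC+x*hx,z]
E
python3 - <<'E'
from h import *
for s in (1,-1):
  for phi in (0,-20,-35):
    g=dict(gx=-.108,phi=d2(phi),s=s); out=[]
    for a in [(TR,TY,0,(0,0,0))]+[(TR+[0,0,.15],TY,0,(0,0,0)),(hop(-.05,.13),HY,0)]+[(hop(-.077,.1),HY,d2(t),(.058,0,0)) for t in (0,15,30,45,55,65)]:
        q=ik(*tcp(*a,G=g)); out.append(None if q is None else np.round(q,2).tolist())
    print(s,phi,*out,sep="\n ")
E
```

```text
1
 0
 [-0.73, 0.61, -0.31, 0.65, -0.0, -2.29]
 [-0.73, 0.45, -0.15, 0.97, -0.0, -2.29]
 [-0.15, 0.45, -0.21, 0.91, 0.0, -1.92]
 [-0.15, 0.48, -0.24, 0.85, 0.0, -1.92]
 [0.01, 0.42, -0.26, 0.85, -0.26, -1.77]
 [0.17, 0.42, -0.23, 0.9, -0.52, -1.6]
 [0.34, 0.5, -0.16, 1.05, -0.78, -1.38]
 [0.43, 0.59, -0.08, 1.22, -0.92, -1.18]
 [0.52, 0.73, 0.04, 1.47, -1.04, -0.91]
1
 -20
 [-0.84, 0.77, -0.05, 1.02, 0.23, -2.43]
 [-0.84, 0.63, 0.1, 1.31, 0.23, -2.43]
 [-0.3, 0.55, -0.09, 1.1, 0.31, -2.09]
 [-0.3, 0.58, -0.12, 1.04, 0.31, -2.09]
 [-0.16, 0.45, -0.18, 0.97, 0.08, -1.93]
 [0.01, 0.38, -0.19, 0.96, -0.17, -1.76]
 [0.2, 0.39, -0.17, 1.01, -0.44, -1.57]
 [0.32, 0.44, -0.12, 1.09, -0.61, -1.43]
 [0.43, 0.53, -0.05, 1.21, -0.76, -1.25]
1
 -35
 [-0.91, 0.94, 0.18, 1.32, 0.37, -2.56]
 [-0.91, 0.8, 0.31, 1.58, 0.37, -2.56]
 [-0.39, 0.68, 0.03, 1.29, 0.5, -2.25]
 [-0.39, 0.71, -0.0, 1.23, 0.5, -2.25]
 [-0.27, 0.53, -0.09, 1.11, 0.31, -2.07]
 [-0.11, 0.41, -0.14, 1.04, 0.08, -1.89]
 [0.07, 0.37, -0.15, 1.03, -0.17, -1.7]
 [0.21, 0.38, -0.13, 1.06, -0.35, -1.57]
 [0.33, 0.43, -0.08, 1.13, -0.52, -
[... 387 characters left out ...]
 -0.05, 1.02, 0.23, 0.71]
 [-0.84, 0.63, 0.1, 1.31, 0.23, 0.71]
 [-0.3, 0.55, -0.09, 1.1, 0.31, 1.05]
 [-0.3, 0.58, -0.12, 1.04, 0.31, 1.05]
 [-0.16, 0.45, -0.18, 0.97, 0.08, 1.21]
 [0.01, 0.38, -0.19, 0.96, -0.17, 1.38]
 [0.2, 0.39, -0.17, 1.01, -0.44, 1.57]
 [0.32, 0.44, -0.12, 1.09, -0.61, 1.71]
 [0.43, 0.53, -0.05, 1.21, -0.76, 1.89]
-1
 -35
 [-0.91, 0.94, 0.18, 1.32, 0.37, 0.58]
 [-0.91, 0.8, 0.31, 1.58, 0.37, 0.58]
 [-0.39, 0.68, 0.03, 1.29, 0.5, 0.89]
 [-0.39, 0.71, -0.0, 1.23, 0.5, 0.89]
 [-0.27, 0.53, -0.09, 1.11, 0.31, 1.07]
 [-0.11, 0.41, -0.14, 1.04, 0.08, 1.25]
 [0.07, 0.37, -0.15, 1.03, -0.17, 1.44]
 [0.21, 0.38, -0.13, 1.06, -0.35, 1.58]
 [0.33, 0.43, -0.08, 1.13, -0.52, 1.72]
```

```bash
sed -i 's/s=1)/s=-1)/' h.py; python3 - <<'E'
from h import *
s=get_state(); move_l(s["position"]+[0,0,.08],.25)
p,r=tcp(TR,TY,0,(0,0,0)); movep(p+[0,0,.22],r)
s=get_state(); print(s["position"],s["clock"])
T=np.eye(4); T[:3,:3]=R.from_rotvec(s["eef_rot"]).as_matrix(); T[:3,3]=s["position"]
f=grab_frame("wrist"); f["cam_to_world"]=T@f["T_tool_cam"]
for n,z in (("tray_handle",.048),("tray_lip",.003),("tray_mid",.003),("tray",.003)):
    for d in tip_of("wrist",n)[:2]: print(n,d["centre"],ray(f,d["centre"],z).round(4),round(d["score"],2))
im=f["img"].copy()
Q=Rt(TY,0)
for a,b in [((-155,10,56),(-65,10,56)),((-155,-10,56),(-65,-10,56)),((-155,-10,56),(-155,10,56)),((-65,-52,56),(-65,52,56)),((85,-52,4),(85,52,4)),((-65,52,32),(65,52,32))]:
    u=proj(f,TR+Q.apply(np.array([a,b])/1000)); cv2.line(im,*[tuple(map(int,v)) for v in u],(255,0,0),1)
cv2.imwrite("pics/w1.png",im[:,:,::-1])
E
```

```text
[ 0.48862594 -0.33930131  0.24908603] 6.275
tray_handle [314.4, 178.3] [ 0.4872 -0.3404  0.048 ] 0.89
tray_mid [315.6, 111.4] [ 0.4894 -0.2695  0.003 ] 0.78
tray [315.0, 77.1] [ 0.4891 -0.2316  0.003 ] 0.9
```

View pics/w1.png

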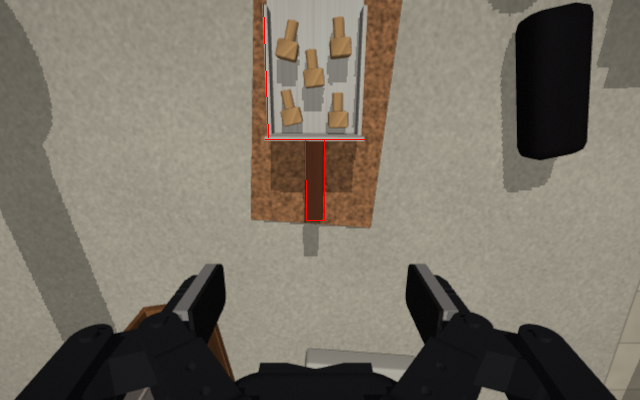

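The red overlay of my estimated tray matches the picture: the back wall is at row 138 and the handle at columns 306–324, rows 140–222. Next I grasp, lift and check the hopper with the wrist camera.

```bash
python3 - <<'E'
from h import *
p,r=tcp(TR,TY,0,(0,0,0)); p[2]-=.002
move_l(p+[0,0,.06],.25); move_l(p,.08)
grab(110); s=get_state(); print(s["finger_gap"],s["contact_force"])
move_l(p+[0,0,.04],.05); sleep(.2)
s=get_state(); print(s["contact_force"],s["wrist_torque"])
move_l(p+[0,0,.16],.12)
# lip 45 mm short of the rim, high
q,r=tcp(hop(-.15,.165),HY,0); q[2]-=.002; move_l(q,.12,rot=r); sleep(.2)
s=get_state(); print(s["position"],q,s["clock"])
T=np.eye(4); T[:3,:3]=R.from_rotvec(s["eef_rot"]).as_matrix(); T[:3,3]=s["position"]
w=grab_frame("wrist"); w["cam_to_world"]=T@w["T_tool_cam"]; t=grab_frame("top"); c=grab_frame("scene")
for n,f in (("wrist",w),("top",t),("scene",c)):
  for k,z in (("hopper_rim",.1),("tray_lip",.165)):
    for d in tip_of(n,k)[:2]: print(n,k,ray(f,d["centre"],z).round(4),round(d["score"],2))
print("expected",hop(-.081,.1),hop(-.15,.165))
def draw(f):
    im=f["img"].copy()
    Hq=Rt(HY,0); ho=np.r_[HC,0]
    for a,b in [((-85,-85,100),(-85,85,100)),((-77,-77,100),(-77,77,100)),((85,-85,160),(85,85,160)),((-85,-85,160),(85,-85,160)),((-85,85,160),(85,85,160))]:
        u=proj(f,ho+Hq.apply(np.array([a,b])/1000)); cv2.line(im,*[tuple(map(int,v)) for v in u],(255,0,0),1)
    L=hop(-.15,.165)
    for a,b in [((0,-52,0),(0,52,0)),((0,-52,0),(-150,-52,0)),((0,52,0),(-150,52,0))]:
        u=proj(f,L+Hq.apply(np.array([a,b])/1000)); cv2.line(im,*[tuple(map(int,v)) for v in u],(0,0,255),1)
    return im
a=draw(t)[130:260,190:350]; b=draw(c)[110:290,250:420]; W=draw(w)
cv2.imwrite("pics/c2.png",np.hstack([cv2.resize(a,(400,325)),cv2.resize(b,(307,325))])[:,:,::-1]); cv2.imwrite("pics/w2.png",W[:,:,::-1])
E
```

```text
0.2156205900003511 [-1.23802586  1.01945086  4.3741271 ]
[-0.28254551 -0.59049176 -2.46629804] [-0.27049457 -0.0044483   0.04813507]
[ 0.60629125 -0.11040441  0.18902972] [ 0.6063832  -0.11011417  0.189     ] 13.6417
wrist hopper_rim [ 0.6185 -0.177   0.1   ] 0.71
top hopper_rim [0.552  0.1399 0.1   ] 0.61
top tray_lip [0.5641 0.0752 0.165 ] 0.89
scene hopper_rim [0.5651 0.1516 0.1   ] 0.92
scene tray_lip [0.5645 0.0799 0.165 ] 0.95
expected [0.5541488 0.1466261 0.1      ] [0.56790519 0.07901129 0.165     ]
```

View pics/c2.png

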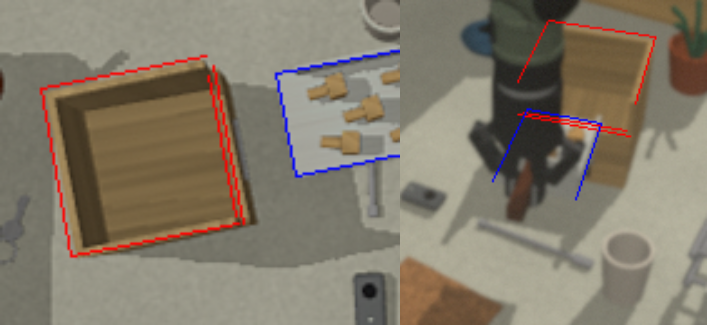

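View pics/w2.png

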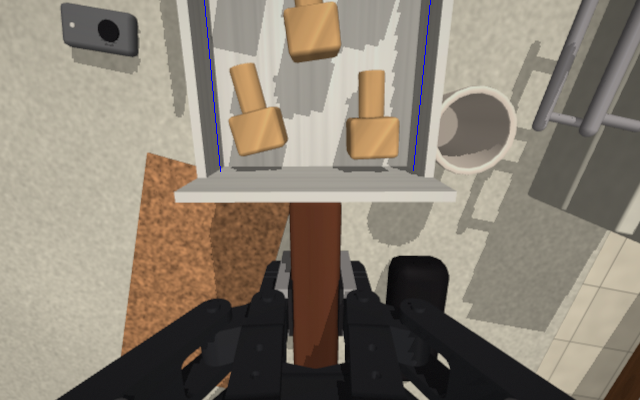

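In the overlays the tray is level and its lip is where I expected it (blue). My hopper model (red) fits within about 2 mm. Next I move the lip in over the rim and lower it to contact.

```bash
python3 - <<'E'
from h import *
off=np.array([0,0,-.002])
q,r=tcp(hop(-.048,.125),HY,0); move_l(q+off,.1,rot=r); sleep(.3)
f0=get_state()["contact_force"]; print("f0",f0)
q,r=tcp(hop(-.048,.085),HY,0); hit=move_l(q+off,.015,rot=r,until_force=3)
sleep(.5); s=get_state(); print(hit,s["contact_force"]-f0,s["wrist_torque"],"underside z",s["position"][2]-q[2]+.085-off[2],s["clock"])
c=grab_frame("scene"); t=grab_frame("top")
cv2.imwrite("pics/c3.png",np.hstack([cv2.resize(t["img"][130:260,190:350],(400,325)),cv2.resize(c["img"][110:290,250:420],(307,325))])[:,:,::-1])
E
```

```text
f0 [-0.0807763   0.62483452 -3.99469484]
True [ 2.33900407 -2.25742396  7.50916654] [ 0.23741663 -0.46266458 -0.26756403] underside z 0.09860500018984189 17.7583
```

View pics/c3.png

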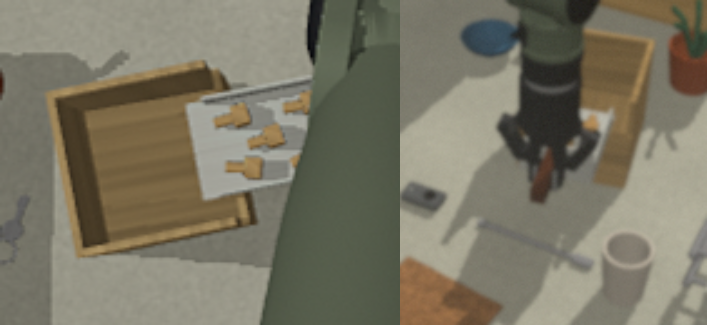

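The lip rests level on the rim and inside the hopper at about 7.5 N, with the underside at z ≈ 0.099 as expected. Now I tip about the rim.

```bash
python3 - <<'E'
from h import *
for t in (6,12,18,24,30,35,40,44,48,52):
    z=.0986+.002+.004*min(t,40)/40
    q,r=tcp(hop(-.077,z),HY,d2(t),(.056,0,.002))
    hit=move_l(q,.07,rot=r,until_force=15)
    s=get_state(); print(t,hit,s["contact_force"].round(1),round(s["clock"],1))
    if hit: break
sleep(1)
s=get_state(); print(s["contact_force"].round(1),s["clock"])
c=grab_frame("scene"); t=grab_frame("top")
for n in ("top","scene"): print([(d["centre"],round(d["score"],2)) for d in spot_in(n,"peg1")])
cv2.imwrite("pics/c4.png",np.hstack([cv2.resize(t["img"][130:260,190:350],(400,325)),cv2.resize(c["img"][110:290,250:420],(307,325))])[:,:,::-1])
E
```

```text
6 False [-0.5 -0.6 -1.8] 18.3
12 False [ 0.3 -0.1 -4.7] 18.7
18 False [ 0.5  0.6 -3.3] 19.1
24 False [-0.4 -0.9 -4.2] 19.5
30 False [ 0.5  0.3 -3.8] 19.9
35 False [-0.4  0.4 -2.6] 20.3
40 False [ 1.   0.7 -2. ] 20.6
44 False [ 0.2 -0.3 -2.1] 21.0
48 False [-1.  -0.1 -2.5] 21.3
52 False [ 0.1  0.1 -2.4] 21.6
[ 0.1  0.2 -2.5] 22.6
[]
[([341.8, 160.8], 0.31)]
```

View pics/c4.png

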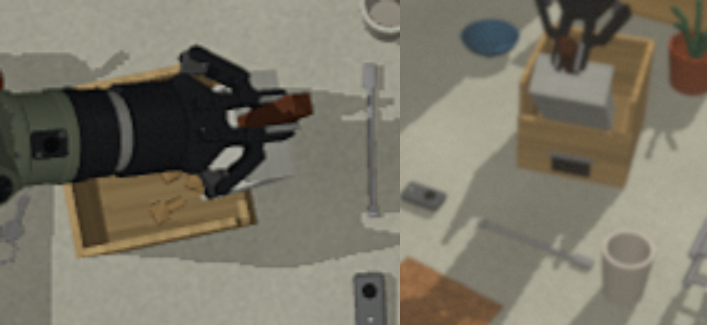

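```bash
python3 - <<'E'
from h import *
w=grab_frame("wrist"); cv2.imwrite("pics/w3.png",w["img"][:,:,::-1])
print([(d["centre"],round(d["score"],2)) for d in spot_in("wrist","peg1")])
E
```

```text
[]
```

View pics/w3.png

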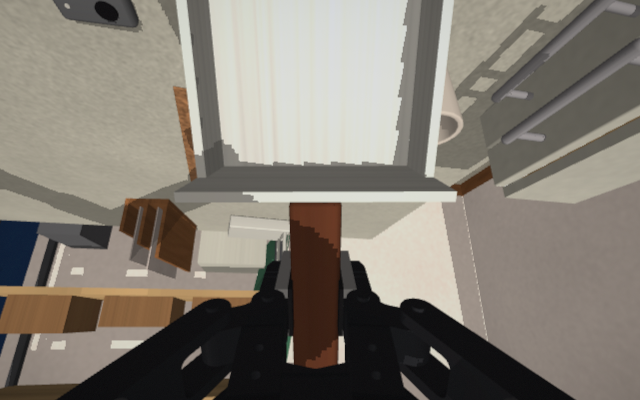

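The rear of the tray is empty. I tip back, retreat and check the hopper.

```bash
python3 - <<'E'
from h import *
for t in (40,28,14,0):
    q,r=tcp(hop(-.077,.108),HY,d2(t),(.056,0,.002)); move_l(q,.12,rot=r,until_force=20)
q,r=tcp(hop(-.048,.165),HY,0,(.085,0,.002)); move_l(q,.12,rot=r)
q,r=tcp(hop(-.17,.165),HY,0,(.085,0,.002)); move_l(q,.15,rot=r)
t=grab_frame("top"); print(get_state()["clock"],[(d["centre"],round(d["score"],2)) for d in spot_in("top","peg1")])
cv2.imwrite("pics/c5.png",cv2.resize(t["img"][130:260,190:350],(640,520),interpolation=2)[:,:,::-1])
E
```

```text
26.375 [([257.7, 210.9], 0.53), ([270.5, 184.8], 0.51), ([257.2, 198.2], 0.41)]
```

View pics/c5.png

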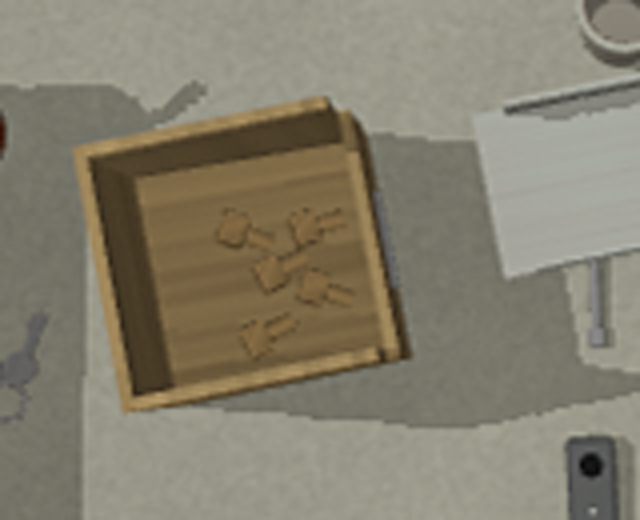

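All five pegs lie on the hopper floor. Now I return the tray.

```bash
python3 - <<'E'
from h import *
q,r=tcp(TR+[.003,0,.16],TY,0,(0,0,.002)); move_l(q,.15,rot=r)
move_l(q-[0,0,.14],.12); sleep(.2)
hit=move_l(q-[0,0,.166],.015,until_force=3); s=get_state(); print(hit,"underside z",s["position"][2]-q[2]+.163,s["clock"])
let_go(); sleep(.3)
move_l(s["position"]+[0,0,.2],.15)
j=get_state()["q"]; j[0]-=.4; set_joints(j); sleep(.3)
s=get_state(); print(s["clock"],s["contact_force"])
t=grab_frame("top"); c=grab_frame("scene")
for n,f in (("top",t),("scene",c)):
  for k,z in (("tray_mid",.003),("tray_lip",.003),("tray_handle",.048),("straw",0),("mate",0),("remote",0)):
    print(n,k,[(ray(f,d["centre"],z).round(3).tolist(),round(d["score"],2)) for d in tip_of(n,k)[:2]])
cv2.imwrite("pics/c6.png",np.vstack([t["img"][60:330,60:560],cv2.resize(c["img"][110:390,140:440],(500,467))[:300]])[:,:,::-1])
E
```

```text
True underside z 0.003344680409044981 30.9083
34.6 [-1.05742224  0.68150162 -0.10190581]
top tray_mid [([0.485, -0.274, 0.003], 0.65), ([0.447, 0.415, 0.003], 0.47)]
top tray_lip [([0.484, -0.146, 0.003], 0.91)]
top tray_handle [([0.475, -0.338, 0.048], 0.65)]
top straw [([0.572, -0.006, 0.0], 0.45)]
top mate [([0.71, -0.02, 0.0], 0.94), ([0.565, 0.25, 0.0], 0.29)]
top remote [([0.376, -0.015, 0.0], 0.62), ([0.533, 0.223, 0.0], 0.47)]
scene tray_mid [([0.489, -0.267, 0.003], 0.74)]
scene tray_lip [([0.493, -0.146, 0.003], 0.74)]
scene tray_handle [([0.488, -0.339, 0.048], 0.79), ([0.559, 0.169, 0.048], 0.71)]
scene straw [([0.753, -0.243, 0.0], 0.64), ([0.565, -0.006, 0.0], 0.49)]
scene mate [([0.714, -0.028, -0.0], 0.56)]
scene remote [([0.393, -0.003, 0.0], 0.8)]
```

View pics/c6.png

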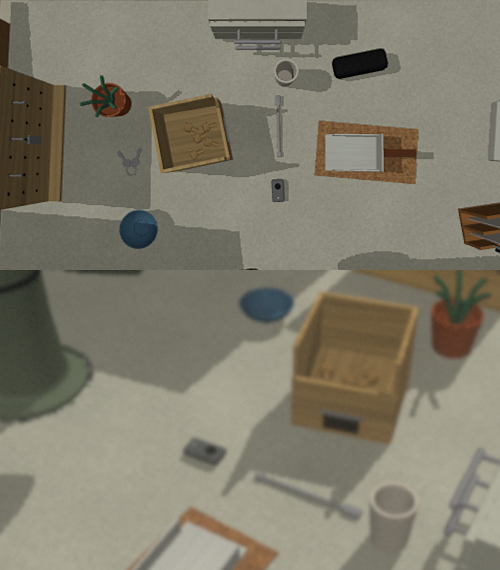

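The tray is flat on the mat, the pegs are in the hopper and the bystanders have not moved. I'm handing it in.

```bash
python3 -c "
from cell import *
print(sign_off())"
```

```text
the job is handed in; nothing more can be done
None
```

I carried the tray to the hopper, poured in all five pegs, put the empty tray back on its mat and handed the job in. The sign-off gave no verdict.

- **Resting on the rim:** I gripped the handle at 110 N and lowered the tray level until the lip touched the low rim. It rested there for 0.5 s at about 7.5 N by the wrist reading.
- **Tipping:** I tipped the tray to 52° about the rim. The wrist readings, taken after each tipping move, stayed below about 5 N.
- **Pegs:** The top view shows all five pegs lying on the hopper floor, and the tray is empty. The fingers only held the handle.
- **Tray back on the mat:** It was released at an underside height of about 3 mm, which matches the mat top. Its mid-point is 5–12 mm from the mat's centre, depending on the camera, and it lies about 4–5° off the mat's direction. Both are within the limits.
- **Other objects:** The last pictures show them in place. Position estimates for the straw, mate cup and remote scattered by up to about 20 mm, which is detector noise rather than visible movement. The rest I judged from the picture alone.
- **Disagreements:** One wrist-camera detection of the hopper rim was clearly false and I ignored it. The cameras differed by about 1 cm on where the rim is, but touching it agreed with the expected height to about 1.5 mm.
- **Time:** The clock read about 35 s of the 59 s allowed. The gripper was clear of everything at the end.

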